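# Pack the gap and hold the tile flush in the alignment jig

### The arm

A 7-joint arm with a two-finger parallel gripper is mounted at the origin on a cart in front of the work surface, level with it; the furniture and walls round the work are solid. World frame = base frame: x ahead of the robot, y to its left, z up, the work surface at z = 0. Lengths are in m, angles in rad, forces in N, time in s.
With the tool pointing down it reaches from about 0.4 to 0.875 m from the base axis. Payload 19.3 kg.
Tool frame: the origin (TCP) lies at the very end of the fingers, on their centre line; the grasp point (between the pads) lies 19 mm behind it (r.tcp_to_grasp is the distance from the TCP to the grasp point, in m); z points along the fingers, y is the direction in which the jaws open and shut (so a half turn about z gives the same grasp; the last joint's range is limited). The gripper opens to 85 mm and grips with 20 to 120 N. Pads are 22 mm wide; open, the fingers measure 114 mm over their backs; the gripper's body (76 mm by 85 mm) begins 54 mm behind the grasp point. The pads swing forward as they close: fully open they stand 13 mm farther back than shut.
Start: joints at [1.227, 0.521, -0.036, 1.599, 0.021, 1.021, -0.113], TCP at [0.169, -0.602, 0.231] pointing down, gripper open.
Joint ranges: [-2.91, 2.91], [-0.3, 2.13], [-1.5, 1.42], [0.17, 2.43], [-1.26, 4.41], [0.16, 1.93], [-2.52, 2.52]. Speed limits (rad/s): [1.89, 1.89, 2.39, 2.39, 3.01, 3.01, 3.01].

### API

Orientations are given as a rotation vector (axis times angle).
In Python, from workcell import r gives the robot as it stands.
- The arm moves only by the tool step_arm, never from a script. Its argument "steps" is a list of rows, each an object of numbers: "grip": the gripper command: -1 is shut, 1 is fully open, values between are in proportion; "x", "y", "z": the shift along the world's x, y, z in m; "ax", "ay", "az": the turn, a rotation vector about the world's x, y, z in units of 5 degrees (1.0 is 5 degrees). A call has 1 to 20 rows; each row shifts and turns the commanded pose from where the row before left it; what a row does not reach is not made up. A row lasts 1/12 s, in which the tool goes at most 41.7 mm and 7.16 degrees, less where a joint would pass 70% of its speed; a pose out of reach is approached as far as the arm can. A call with a gripper value outside its range is refused whole. The fingers move at their own pace and stop on an object; "newtons" is the grip in N (left out, the last holds). Time passes only in rows, so rows that do not move let the fingers close. It gives the time, the measured TCP pose, the force and the opening at its end, in the units of the state.
- r.get_obs(): the state, without advancing time (a new reading comes with each control period).
- r.snapshot(name): name is "side" or "top" or "wrist"; returns (picture, depth): 384x512x3 uint8, red, green, blue; 384x512 float32, m along the optical axis (not along the pixel's ray), 0 where there is no reading.
- r.camera_model(name): a dict with "fx", "fy", "cx", "cy" (pixels), "D" ([k1, k2, p1, p2, k3] as OpenCV has them; the pictures are not rectified), "R" (3x3) and "t" (3): a world point X has camera coordinates R X + t. Camera axes: x right, y down, z forward; pixel columns grow to the right and rows downward; lengths in m; the calibration is good to about 2 mm. A picture is of the moment at which its call begins: read the wrist's pose just before it. camera_model takes no time and is no camera call; for the wrist camera it gives the pose at the moment of the call.
- r.sign_off(): hands the job in, once; it reports no verdict.
The state is a dict: "clock": time; "qpos": joint angles; "qvel": joint speeds; "effort": joint torques, N m; "ee_pos": TCP position; "ee_rot": TCP orientation; "contact_force": force on the tool from outside, world axes, zero at the start; "wrist_torque": the same for the moment, N m; "opening": opening from 0.0 (shut) to 1.0 (fully open).
Only numpy, scipy, OpenCV 4.12 (cv2) and the standard library are available. Lean on these libraries where they do the work, as an engineer would, in place of code of your own. Each camera call takes 0.05 s, during which the arm holds its last target.

### The job

The white specimen tile lies loose and askew in the alignment jig. Pick up the grey spacer block and lower it all the way down into the gap in front of the tile, at the one stop where the gap is wide enough for it; then push the tile back with the spacer until its back edge is flush along the fence, and finish while still gripping the spacer and pressing the tile firmly against the fence (10 to 15 N). Leave the other things on the table alone.

Things in the scene. Friction and masses are not known exactly. Their poses are not given: they have to be found in the camera images.
- jig: Black base plate fixed to the table, 150 x 190 x 10 mm (x, y, z). Origin: centre of its underside, on the table. Its +x points to the fence, z up. Its top (the bed, on which tile and stops lie) is at z = 10 mm. It stands elsewhere and turned otherwise each time.
- fence: Upright aluminium bar along the far (+x) edge of the jig, fixed, 14 x 180 x 26 mm, axes as the jig's. Origin: bottom middle of its working face, the upright face that looks to -x, towards the tile; this face lies at x = +56 mm, y = 0 in the jig's frame and the bar's foot at z = 10 mm (on the bed).
- recessed_stop: Short one of three aluminium stop blocks fixed in a row on the jig at jig x = -58 mm, y = -47, 0, +47 mm, in any order: 16 deep (x), 42 wide (y), 18 mm high. Origin: bottom middle of its near (-x) side; it extends 16 mm in +x from there (axes as the jig's). Its face is 98 mm from the fence: the gap to the tile is wide enough here, 30 mm when the tile is flush, 21 to 28 mm at the start.
- long_stop_1: One of two aluminium stop blocks 32 mm deep (x), 42 mm wide (y), 18 mm high, otherwise like the recessed stop, same origin. The gap at it is only 14 mm when the tile is flush: too narrow for the spacer.
- long_stop_2: The other 32 mm deep stop block, the same as long_stop_1.
- tile: Loose white ceramic tile, 68 x 160 x 18 mm (x, y, z), about 0.26 kg, glazed (slides easily), flat on the jig's bed between stops and fence. Origin: centre of its underside. Its +x side is to be pressed on the fence; at the start the middle of that side is 4 to 6.5 mm away and up to 2 degrees askew. When flush its origin is 34 mm from the fence's face.
- spacer: Loose grey plastic block standing upright on the table, 18 thick (x) x 34 wide (y) x 54 mm high, 90 g, fine grip grooves high on its two broad faces. Origin: centre of its underside. The 18 mm thickness goes across the gap; on the bed it stands 36 mm above tile and stops (18 mm high), so grip it across the broad faces, fingertips over 22 mm above its foot.
- eraser: Bystander: small eraser, 18 x 40 x 13 mm, loose. Origin: centre of its underside.
- vial_cap: Bystander: clear vial cap, 28 mm across, 9 mm high, loose. Origin: centre of its underside.
- tweezers: Bystander: steel tweezers, 12 x 125 x 9 mm, loose, lying. Origin: centre of its underside.
- reagent_bottle: Bystander: white plastic bottle, 73 mm across, 161 mm high, loose, standing behind the work. Origin: centre of its underside.
Not all that is in view belongs to the job. What is shaped like the spacer but blue or orange is not meant.

How it is judged:
On the way:
1. the spacer stands down in the gap at the recessed stop (z of spacer in the frame of jig below 0.016 m and x of spacer in the frame of recessed_stop between 0.02 and 0.042 m and y of spacer in the frame of recessed_stop between -0.018 and 0.018 m), for 0.1 s.
At the end, for the whole second after the job is handed in: Gripped spacer upright (11 deg) in the gap at the recessed stop, foot within 6 mm of the bed, within 18 mm of the stop's middle; tile flat, within 1.5 mm of the fence and 0.9 deg of parallel; fingers on spacer, and over 2 N spacer on tile and tile on fence, held for the last second (z of spacer in the frame of jig between 0.006 and 0.016 m and x of spacer in the frame of recessed_stop between 0.022 and 0.046 m and y of spacer in the frame of recessed_stop between -0.018 and 0.018 m and angle between spacer's own z axis and vertical below 0.2 rad and x of tile in the frame of fence above -0.0355 m and angle between the x axis of tile and the x axis of fence, either way round below 0.015 rad and angle between tile's own z axis and vertical below 0.05 rad and contact force between the fingers and spacer above 1 N and contact force between spacer and tile above 2 N and contact force between tile and fence above 2 N and linear speed of tile below 0.02 m/s); the arm keeps its last pose, push and grip.
It fails at once if a bystander is knocked away (more than 3 cm) (distance of any of eraser, vial_cap, tweezers, reagent_bottle from where it was at the start of the episode above 0.03 m).
It fails at once if the tile is tipped up (angle between tile's own z axis and vertical above 0.3 rad).
It also fails if it takes over 45 s, if anything falls off the work surface, if the arm or the gripper's body presses on something with over 40 N, if the wrist force passes 120 N, or if a joint passes its speed limit or range.

## Working session

There is one attempt and no reset: what is moved stays moved. The work goes in short steps, Python scripts to look and compute and a tool call to move; the robot and the scene stay as the last step left them, time stands still between calls to the robot, and variables do not carry over. Pictures are saved under pics/ and viewed, and the job is handed in when it is done.

Besides the shell and the picture viewer there is one more tool, called after "Call:" as name(argument=value, ...) on one line, values as JSON. step_arm: Moves the arm, as the interface text tells. Its arguments: {"type":"object","properties":{"steps":{"type":"array","items":{"type":"object","properties":{"grip":{"type":"number"},"x":{"type":"number"},"y":{"type":"number"},"z":{"type":"number"},"ax":{"type":"number"},"ay":{"type":"number"},"az":{"type":"number"}}}},"newtons":{"type":"number"}},"required":["steps"]}

```bash
mkdir -p pics
python3 - <<'E'
from workcell import r
import cv2,numpy as np
print(r.get_obs())
for n in("side","top","wrist"):
    m=r.camera_model(n); p,d=r.snapshot(n)
    cv2.imwrite(f"pics/{n}0.png",p[:,:,::-1]); np.savez(f"{n}0.npz",p=p,d=d,**{k:np.array(v) for k,v in m.items()})
    print(n,{k:np.round(v,4).tolist() for k,v in m.items()})
E
```

```text
{'clock': 0.0, 'qpos': array([ 1.22678307,  0.52201322, -0.03629643,  1.59998536,  0.02125073,
        1.02109826, -0.11280639]), 'qvel': array([-0.00023129, -0.00106603, -0.00127601,  0.00021796,  0.00014012,
        0.00082881, -0.00060692]), 'effort': array([-5.98905142e-03, -9.27155042e+01,  1.97800756e+00, -3.69957662e+01,
        1.77996507e-02,  8.13271705e-03, -5.13724444e-05]), 'ee_pos': array([ 0.16884901, -0.60142185,  0.2307347 ]), 'ee_rot': array([-3.11112903e+00, -4.28588349e-01,  4.52354771e-04]), 'contact_force': array([-0.23817765,  0.01138591, -0.18159543]), 'wrist_torque': array([ 0.02275096, -0.03602733,  0.04549798]), 'opening': 0.9995485951714074}
side {'fx': 482.8454, 'fy': 482.8454, 'cx': 258.7987, 'cy': 193.1198, 'D': [0.0616, 0.0, 0.0, 0.0, 0.0], 'R': [[0.9994, 0.0352, -0.0002], [0.02, -0.5723, -0.8198], [-0.029, 0.8193, -0.5726]], 't': [-0.616, 0.0359, 0.9917]}
top {'fx': 417.7602, 'fy': 417.7602, 'cx': 253.4577, 'cy': 201.784, 'D': [-0.1052, 0.0, 0.0, 0.0, 0.0], 'R': [[0.0198, -0.9998, -0.0036], [-0.9851, -0.0189, -0.171], [0.1709, 0.007, -0.9853]], 't': [0.015, 0.6037, 0.8351]}
wrist {'fx': 295.2722, 'fy': 295.2722, 'cx': 255.8216, 'cy': 190.592, 'D': [-0.0157, 0.0, 0.0, 0.0, 0.0], 'R': [[0.2697, -0.9629, -0.0015], [-0.9158, -0.257, 0.3086], [-0.2976, -0.0818, -0.9512]], 't': [-0.6239, -0.0405, 0.3808]}
```

View pics/side0.png

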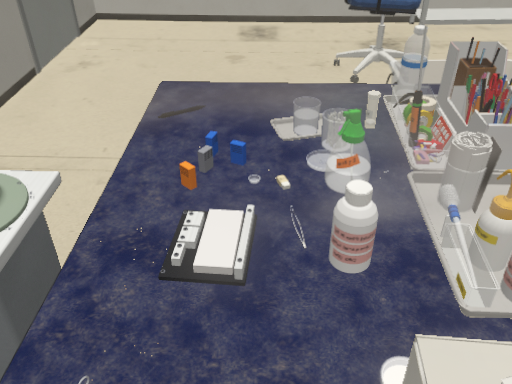

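View pics/top0.png

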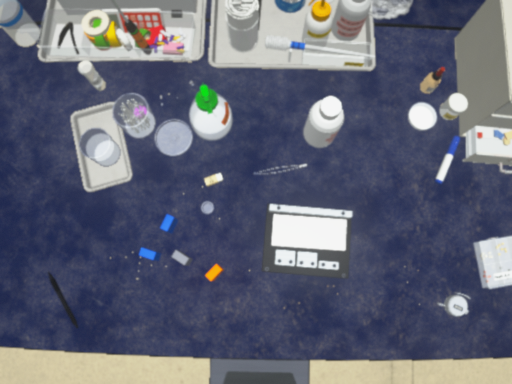

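View pics/wrist0.png

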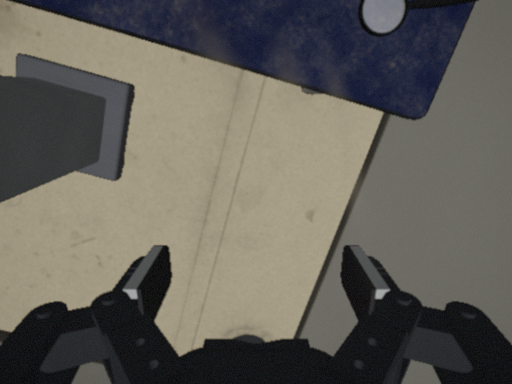

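The top view shows the jig at about (310,240) and four spacer-like blocks. These are blue at (148,254) and (168,223), grey at (180,258) and orange at (213,272). Only the grey one fits; it is at (205,158) in the side view. I'll enlarge both to confirm, and check the stops.

```bash
cat > h.py <<'E'
import numpy as np, cv2
def load(n):
    z=np.load(n+'.npz'); return z
def rays(z,px):
    K=np.array([[z['fx'],0,z['cx']],[0,z['fy'],z['cy']],[0,0,1]],float)
    u=cv2.undistortPoints(np.array(px,float).reshape(-1,1,2),K,z['D'].astype(float)).reshape(-1,2)
    d=np.c_[u,np.ones(len(u))]@z['R']
    return -z['R'].T@z['t'],d
def onplane(z,px,h):
    c,d=rays(z,px); return c+d*((h-c[2])/d[:,2])[:,None]
def proj(z,P):
    K=np.array([[z['fx'],0,z['cx']],[0,z['fy'],z['cy']],[0,0,1]],float)
    return cv2.projectPoints(np.array(P,float).reshape(-1,1,3),cv2.Rodrigues(z['R'])[0],z['t'].astype(float),K,z['D'].astype(float))[0].reshape(-1,2)
E
python3 - <<'E'
import cv2
t=cv2.imread('pics/top0.png');s=cv2.imread('pics/side0.png')
a=cv2.resize(t[195:285,130:230],(400,360),interpolation=cv2.INTER_CUBIC)
b=cv2.resize(s[120:200,170:260],(400,356),interpolation=cv2.INTER_CUBIC)
cv2.imwrite('pics/c1.png',cv2.hconcat([a[:356],b]))
a=cv2.resize(t[195:285,255:365],(440,360),interpolation=cv2.INTER_CUBIC)
b=cv2.resize(s[195:290,155:265],(417,360),interpolation=cv2.INTER_CUBIC)[:, :360]
cv2.imwrite('pics/c2.png',cv2.hconcat([a,b]))
E
```

```text
(no output)
```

View pics/c1.png

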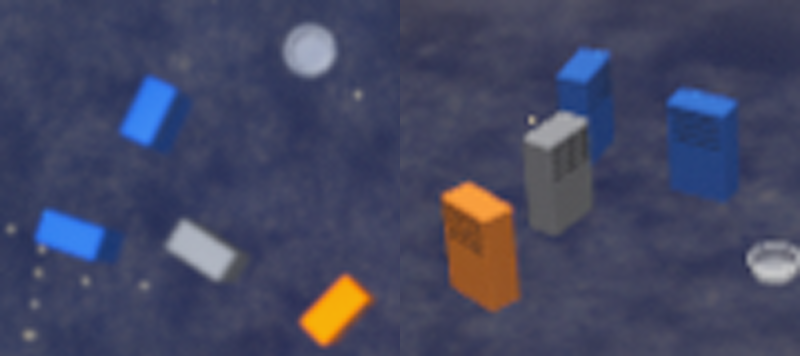

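View pics/c2.png

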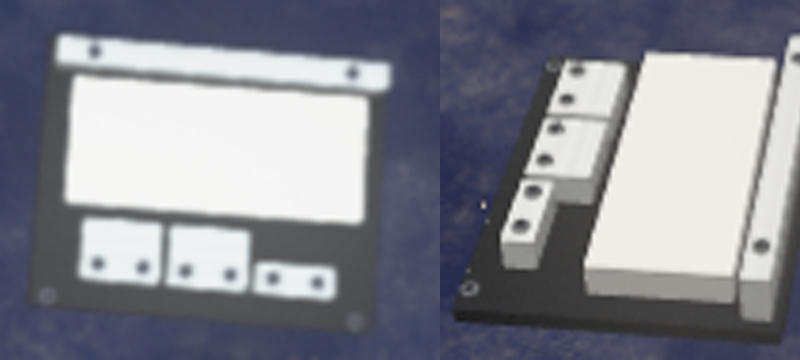

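Confirmed: grey is the spacer, at crop (203,250) left and (558,170) right. The shallow recessed stop is the rightmost one in the top view (about (328,265)), which is the jig's -y end. Next I measure poses.

```bash
cat > m.py <<'E'
from h import *
z=load('top0'); p=z['p']; up=8
def comps(x0,x1,y0,y1,fn,amin):
    c=cv2.resize(p[y0:y1,x0:x1],None,fx=up,fy=up,interpolation=cv2.INTER_CUBIC)
    m=fn(c.astype(int)).astype(np.uint8)
    out=[]
    for k in cv2.findContours(m,cv2.RETR_EXTERNAL,cv2.CHAIN_APPROX_NONE)[0]:
        if cv2.contourArea(k)>amin*up*up:
            k=(k.reshape(-1,2)+.5)/up-.5+[x0,y0]; out.append(k)
    return out
def rect(k,h):
    w=onplane(z,k,h)[:,:2]*1000
    (c,s,a)=cv2.minAreaRect(w.astype(np.float32)); 
    if s[0]<s[1]: s=(s[1],s[0]); a+=90
    a=(a+90)%180-90
    return np.round(c,1),np.round(s,1),round(a,2)
if __name__=='__main__':
    for k in comps(255,365,195,285,lambda c:c.min(2)>130,20):
        px=k.mean(0); 
        print('jig part px',px.round(1),[ (h,rect(k,h)) for h in (.028,.036)])
    for k in comps(160,205,240,275,lambda c:(c.min(2)>125),15):
        print('spacer',k.mean(0).round(1),rect(k,.054))
    for k in comps(255,365,195,285,lambda c:(c.max(2)<78)|(c.min(2)>110),1500): print('plate',rect(k,.010))
    for n,u in (('side',(205,158)),): pass
E
python3 m.py
python3 - <<'E'
from h import *
z=load('top0');p=z['p']
print(p[258,170:195].tolist())
for n,u,h in (('cap',(207,208),.009),('eraser',(213,180),.013),('b1',(148,254),.054),('b2',(168,223),.054),('or',(213,272),.054),('tw',(280,169),.009)):print(n,onplane(z,[u],h).round(3))
E
```

```text
jig part px [304.5 259.7] [(0.028, (array([485.4, -89.3]), array([139.3,  35.5]), 86.1)), (0.036, (array([485.1, -88.4]), array([138.1,  35.1]), 86.1))]
jig part px [308.5 222.3] [(0.028, (array([553.4, -95. ]), array([183.8,  93. ]), 86.32)), (0.036, (array([552.5, -94. ]), array([182.1,  92.2]), 86.32))]
spacer [179.7 257.1] (array([483.2, 178.1]), array([33.5, 17.2]), 58.79)
plate (array([555.4, -97.5]), array([188.9,  96. ]), 86.36)
[[70, 74, 99], [72, 76, 101], [84, 89, 111], [108, 113, 130], [135, 140, 153], [157, 162, 174], [168, 175, 185], [173, 179, 190], [175, 180, 193], [176, 182, 193], [176, 182, 194], [176, 181, 193], [175, 180, 192], [174, 180, 192], [174, 180, 192], [174, 179, 191], [171, 176, 188], [157, 162, 173], [125, 129, 138], [91, 94, 102], [75, 76, 88], [66, 68, 86], [58, 61, 88], [52, 56, 91], [50, 55, 91]]
cap [[0.595 0.13  0.009]]
eraser [[0.658 0.119 0.013]]
b1 [[0.488 0.245 0.054]]
b2 [[0.554 0.206 0.054]]
or [[0.454 0.107 0.054]]
tw [[ 0.687 -0.031  0.009]]
```

Call:
step_arm(steps=[{"x":0.0265,"y":0.0275,"az":0.72,"grip":1},{"x":0.0265,"y":0.0275,"az":0.72},{"x":0.0265,"y":0.0275,"az":0.72},{"x":0.0265,"y":0.0275,"az":0.72},{"x":0.0265,"y":0.0275,"az":0.72},{"x":0.0265,"y":0.0275,"az":0.72},{"x":0.0265,"y":0.0275,"az":0.72},{"x":0.0265,"y":0.0275,"az":0.72},{"x":0.0265,"y":0.0275,"az":0.72},{"x":0.0265,"y":0.0275,"az":0.72},{"x":0.0265,"y":0.0275,"az":0.72},{"y":0.035,"az":0.7},{"y":0.035},{"y":0.035},{"y":0.035},{"y":0.03},{"y":0.03},{},{}])

```text
$.steps[0]: bad value
```

```bash
cat > snap.py <<'E'
import sys
from workcell import r
import cv2,numpy as np
n,tag=sys.argv[1:3]
o=r.get_obs(); m=r.camera_model(n); p,d=r.snapshot(n)
cv2.imwrite(f"pics/{tag}.png",p[:,:,::-1]); np.savez(f"{tag}.npz",p=p,d=d,**{k:np.array(v) for k,v in m.items()})
print(round(o['clock'],2),o['ee_pos'].round(4),o['ee_rot'].round(4),o['contact_force'].round(2),round(o['opening'],3),'cam',(-m['R'].T@m['t']).round(3) if hasattr(m['R'],'T') else '')
E
python3 snap.py wrist w1
```

```text
0.15 [ 0.1689 -0.6015  0.2309] [-3.1114e+00 -4.2850e-01  3.0000e-04] [0.4  0.69 0.1 ] 0.999 cam [ 0.245 -0.58   0.374]
```

View pics/w1.png

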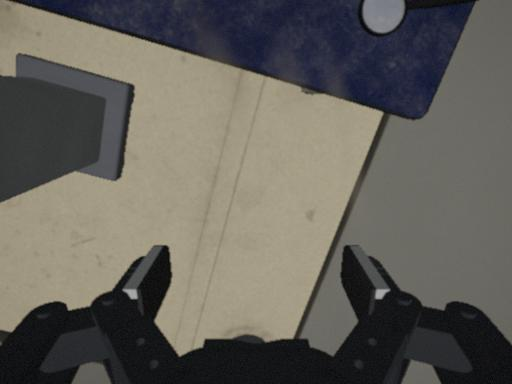

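The call was refused, so nothing moved. Rows may need every key, so I'll test with one row.

Call:
step_arm(steps=[{"x":0.0265,"y":0.0275,"z":0,"ax":0,"ay":0,"az":0.72,"grip":1}])

```text
clock: 0.28
ee_pos: [0.1903, -0.5775, 0.2308]
ee_rot: [3.098, 0.513, -0.005]
contact_force: [0.2, -0.7, 0.6]
opening: 1.001
```

Call:
step_arm(steps=[{"x":0.0265,"y":0.0275,"z":0,"ax":0,"ay":0,"az":0.72,"grip":1},{"x":0.0265,"y":0.0275,"z":0,"ax":0,"ay":0,"az":0.72,"grip":1},{"x":0.0265,"y":0.0275,"z":0,"ax":0,"ay":0,"az":0.72,"grip":1},{"x":0.0265,"y":0.0275,"z":0,"ax":0,"ay":0,"az":0.72,"grip":1},{"x":0.0265,"y":0.0275,"z":0,"ax":0,"ay":0,"az":0.72,"grip":1},{"x":0.0265,"y":0.0275,"z":0,"ax":0,"ay":0,"az":0.72,"grip":1},{"x":0.0265,"y":0.0275,"z":0,"ax":0,"ay":0,"az":0.72,"grip":1},{"x":0.0265,"y":0.0275,"z":0,"ax":0,"ay":0,"az":0.72,"grip":1},{"x":0.0265,"y":0.0275,"z":0,"ax":0,"ay":0,"az":0.72,"grip":1},{"x":0.0265,"y":0.0275,"z":0,"ax":0,"ay":0,"az":0.72,"grip":1},{"x":0,"y":0.035,"z":0,"ax":0,"ay":0,"az":0.7,"grip":1},{"x":0,"y":0.035,"z":0,"ax":0,"ay":0,"az":0,"grip":1},{"x":0,"y":0.035,"z":0,"ax":0,"ay":0,"az":0,"grip":1},{"x":0,"y":0.035,"z":0,"ax":0,"ay":0,"az":0,"grip":1},{"x":0,"y":0.03,"z":0,"ax":0,"ay":0,"az":0,"grip":1},{"x":0,"y":0.03,"z":0,"ax":0,"ay":0,"az":0,"grip":1},{"x":0,"y":0,"z":0,"ax":0,"ay":0,"az":0,"grip":1},{"x":0,"y":0,"z":0,"ax":0,"ay":0,"az":0,"grip":1}])

```text
clock: 1.78
ee_pos: [0.4605, -0.0979, 0.2314]
ee_rot: [2.735, 1.546, 0.0]
contact_force: [-0.2, -1.2, 0.7]
opening: 0.997
```

```bash
python3 snap.py wrist w1
```

```text
1.78 [ 0.4605 -0.0979  0.2314] [2.7349e+00 1.5457e+00 2.0000e-04] [-0.24 -1.18  0.69] 0.997 cam [ 0.501 -0.03   0.374]
```

View pics/w1.png

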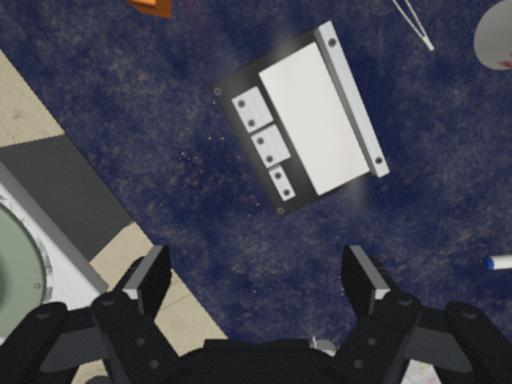

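The wrist view shows the whole jig, with the recessed stop at (282,183), the tile at (314,118) and the fence at (352,98). I'll measure it here too.

Run:
```python
from h import *
z=load('w1')
p=z['p'][10:225,200:400]
c=cv2.resize(p,None,fx=3,fy=3,interpolation=cv2.INTER_CUBIC)
cv2.imwrite('pics/w1c.png',c[:600,:,::-1])
import m
for nm,zz,box in (('w1',z,(200,400,10,225)),('top0',load('top0'),(255,365,195,285))):
    m.z=zz;m.p=zz['p']
    for th in (150,175,200,215):
        for k in m.comps(*box,lambda c:c.min(2)>th,20):
            print(nm,th,'px',k.mean(0).round(0),[(h,*m.rect(k,h)) for h in (.028,.036)])
```

```text
w1 150 px [282. 183.] [(0.028, array([ 474.7, -134.2]), array([42.3, 16.4]), 86.13), (0.036, array([ 475.3, -131.8]), array([41.3, 16. ]), 86.13)]
w1 150 px [271. 146.] [(0.028, array([485.9, -88. ]), array([42.5, 32.3]), 86.11), (0.036, array([486.2, -86.7]), array([41.5, 31.5]), 86.11)]
w1 150 px [252. 109.] [(0.028, array([489. , -41.3]), array([42.1, 32.2]), 86.44), (0.036, array([489.3, -41. ]), array([41.1, 31.4]), 86.44)]
w1 150 px [315. 119.] [(0.028, array([544.3, -92.8]), array([160.1,  68.5]), 86.76), (0.036, array([543.3, -91.4]), array([156.4,  66.9]), 86.76)]
w1 150 px [354.  99.] [(0.028, array([592.5, -96.8]), array([183.9,  14.4]), 86.15), (0.036, array([590.4, -95.2]), array([179.7,  14.1]), 86.15)]
w1 175 px [282. 183.] [(0.028, array([ 474.7, -134.3]), array([41.1, 15.5]), 86.11), (0.036, array([ 475.3, -131.9]), array([40.2, 15.1]), 86.11)]
w1 175 px [271. 146.] [(0.028, array([485.8, -88.1]), array([41.4, 31.2]), 86.14), (0.036, array([486.2, -86.7]), array([40.5, 30.5]), 86.14)]
w1 175 px [252. 109.] [(0.028, array([489. , -41.3]), array([41.2, 31.2]), 86.25), 
[... 4198 characters left out ...]
rray([488.6, -42.6]), array([40.6, 30.7]), 86.67), (0.036, array([488.3, -42.1]), array([40.2, 30.4]), 86.67)]
top0 215 px [309. 232.] [(0.028, array([543.7, -94. ]), array([159.6,  67.8]), 86.9), (0.036, array([542.9, -93. ]), array([158.2,  67.2]), 86.9)]
top0 215 px [348. 214.] [(0.028, array([ 585.1, -178.6]), array([15.4, 11.6]), -88.99), (0.036, array([ 583.9, -176.9]), array([15.3, 11.5]), -88.99)]
top0 215 px [310. 210.] [(0.028, array([591. , -97.1]), array([135.6,  12.5]), 86.12), (0.036, array([589.8, -96. ]), array([134.4,  12.4]), 86.12)]
top0 215 px [273. 207.] [(0.028, array([596.7, -16.2]), array([15.2, 11.8]), 85.5), (0.036, array([595.4, -15.8]), array([15.1, 11.7]), 85.5)]
```

View pics/w1c.png

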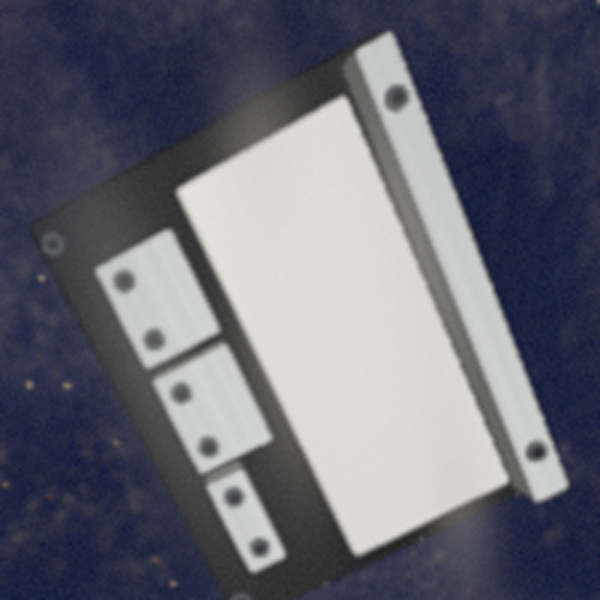

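Call:
step_arm(steps=[{"x":0.0028,"y":0.0345,"z":-0.009,"ax":0,"ay":0,"az":0,"grip":1},{"x":0.0028,"y":0.0345,"z":-0.009,"ax":0,"ay":0,"az":0,"grip":1},{"x":0.0028,"y":0.0345,"z":-0.009,"ax":0,"ay":0,"az":0,"grip":1},{"x":0.0028,"y":0.0345,"z":-0.009,"ax":0,"ay":0,"az":0,"grip":1},{"x":0.0028,"y":0.0345,"z":-0.009,"ax":0,"ay":0,"az":0,"grip":1},{"x":0.0028,"y":0.0345,"z":-0.009,"ax":0,"ay":0,"az":0,"grip":1},{"x":0.0028,"y":0.0345,"z":-0.009,"ax":0,"ay":0,"az":0,"grip":1},{"x":0.0028,"y":0.0345,"z":-0.009,"ax":0,"ay":0,"az":0,"grip":1},{"x":0,"y":0,"z":0,"ax":0,"ay":0,"az":0,"grip":1},{"x":0,"y":0,"z":0,"ax":0,"ay":0,"az":0,"grip":1}])

```text
clock: 2.67
ee_pos: [0.4828, 0.1775, 0.1585]
ee_rot: [-2.735, -1.544, 0.002]
contact_force: [0.1, -0.5, -0.6]
opening: 0.996
```

```bash
python3 snap.py wrist w2
```

```text
2.67 [0.4828 0.1775 0.1585] [-2.7354e+00 -1.5438e+00  1.9000e-03] [ 0.06 -0.45 -0.55] 0.996 cam [0.523 0.245 0.301]
```

View pics/w2.png

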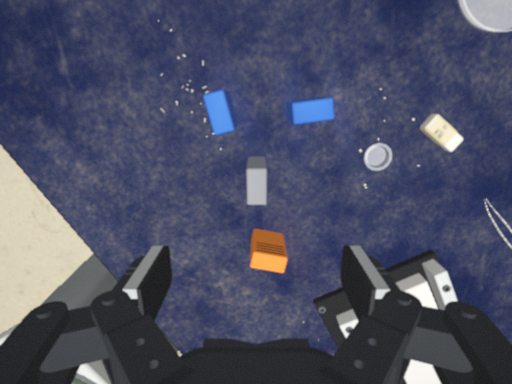

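The grey spacer's top is at (257,187), with blue blocks at (218,112) and (313,110) and orange at (268,252). I'll measure its top face here.

Run:
```python
from h import *
import m
z=load('w2');m.z=z;m.p=z['p']
print(z['p'][160:210:5,257].tolist())
for th in (115,125,135):
  for k in m.comps(235,280,145,215,lambda c:c.min(2)>th,50):
    print(th,k.mean(0).round(1),m.rect(k,.054))
```

```text
[[100, 103, 111], [102, 104, 111], [179, 181, 186], [185, 186, 191], [186, 186, 191], [186, 187, 192], [185, 187, 190], [186, 186, 191], [185, 185, 190], [95, 98, 119]]
115 [256.3 186.1] (array([483.7, 180. ]), array([34.6, 18.1]), 58.76)
125 [256.2 186.1] (array([483.7, 180. ]), array([34.1, 17.7]), 59.01)
135 [256.3 186.2] (array([483.6, 179.9]), array([33.5, 17.3]), 59.18)
```

Call:
step_arm(steps=[{"x":0.0007,"y":0.002,"z":-0.0219,"ax":0,"ay":0,"az":0,"grip":1},{"x":0,"y":0,"z":-0.0219,"ax":0,"ay":0,"az":0,"grip":1},{"x":0,"y":0,"z":-0.0219,"ax":0,"ay":0,"az":0,"grip":1},{"x":0,"y":0,"z":-0.0219,"ax":0,"ay":0,"az":0,"grip":1},{"x":0,"y":0,"z":-0.0219,"ax":0,"ay":0,"az":0,"grip":1},{"x":0,"y":0,"z":-0.0219,"ax":0,"ay":0,"az":0,"grip":1},{"x":0,"y":0,"z":0,"ax":0,"ay":0,"az":0,"grip":1},{"x":0,"y":0,"z":0,"ax":0,"ay":0,"az":0,"grip":1}])

```text
clock: 3.38
ee_pos: [0.4836, 0.1772, 0.0278]
ee_rot: [2.738, 1.539, -0.003]
contact_force: [0.6, 0.6, 0.8]
opening: 1.003
```

Call:
step_arm(newtons=60, steps=[{"x":0,"y":0,"z":0,"ax":0,"ay":0,"az":0,"grip":-1},{"x":0,"y":0,"z":0,"ax":0,"ay":0,"az":0,"grip":-1},{"x":0,"y":0,"z":0,"ax":0,"ay":0,"az":0,"grip":-1},{"x":0,"y":0,"z":0,"ax":0,"ay":0,"az":0,"grip":-1},{"x":0,"y":0,"z":0,"ax":0,"ay":0,"az":0,"grip":-1},{"x":0,"y":0,"z":0,"ax":0,"ay":0,"az":0,"grip":-1},{"x":0,"y":0,"z":0,"ax":0,"ay":0,"az":0,"grip":-1},{"x":0,"y":0,"z":0,"ax":0,"ay":0,"az":0,"grip":-1},{"x":0,"y":0,"z":0,"ax":0,"ay":0,"az":0,"grip":-1},{"x":0,"y":0,"z":0,"ax":0,"ay":0,"az":0,"grip":-1},{"x":0,"y":0,"z":0,"ax":0,"ay":0,"az":0,"grip":-1},{"x":0,"y":0,"z":0,"ax":0,"ay":0,"az":0,"grip":-1}])

```text
clock: 4.38
ee_pos: [0.4838, 0.1788, 0.0284]
ee_rot: [2.737, 1.542, 0.001]
contact_force: [-1.7, -1.6, 11.5]
opening: 0.197
```

```bash
python3 snap.py wrist w3
```

```text
4.38 [0.4838 0.1788 0.0284] [2.7369e+00 1.5417e+00 9.0000e-04] [-1.68 -1.61 11.49] 0.197 cam [0.524 0.247 0.171]
```

View pics/w3.png

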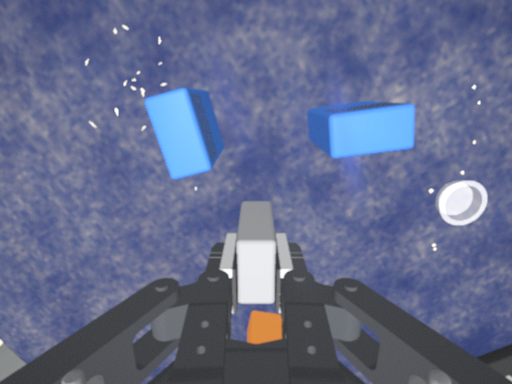

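Call:
step_arm(steps=[{"x":0,"y":0,"z":0.02,"ax":0,"ay":0,"az":0,"grip":-1},{"x":0,"y":0,"z":0.03,"ax":0,"ay":0,"az":0,"grip":-1},{"x":0,"y":0,"z":0.03,"ax":0,"ay":0,"az":0,"grip":-1},{"x":0,"y":0,"z":0.02,"ax":0,"ay":0,"az":0,"grip":-1},{"x":0,"y":0,"z":0,"ax":0,"ay":0,"az":0,"grip":-1},{"x":0.0011,"y":-0.0315,"z":0,"ax":0,"ay":0,"az":0.547,"grip":-1},{"x":0.0011,"y":-0.0315,"z":0,"ax":0,"ay":0,"az":0.547,"grip":-1},{"x":0.0011,"y":-0.0315,"z":0,"ax":0,"ay":0,"az":0.547,"grip":-1},{"x":0.0011,"y":-0.0315,"z":0,"ax":0,"ay":0,"az":0.547,"grip":-1},{"x":0.0011,"y":-0.0315,"z":0,"ax":0,"ay":0,"az":0.547,"grip":-1},{"x":0.0011,"y":-0.0315,"z":0,"ax":0,"ay":0,"az":0.547,"grip":-1},{"x":0.0011,"y":-0.0315,"z":0,"ax":0,"ay":0,"az":0.547,"grip":-1},{"x":0.0011,"y":-0.0315,"z":0,"ax":0,"ay":0,"az":0.547,"grip":-1},{"x":0.0011,"y":-0.0315,"z":0,"ax":0,"ay":0,"az":0.547,"grip":-1},{"x":0.0011,"y":-0.0315,"z":0,"ax":0,"ay":0,"az":0.547,"grip":-1},{"x":0,"y":0,"z":0,"ax":0,"ay":0,"az":0,"grip":-1},{"x":0,"y":0,"z":0,"ax":0,"ay":0,"az":0,"grip":-1},{"x":0,"y":0,"z":0,"ax":0,"ay":0,"az":0,"grip":-1}])

```text
clock: 5.93
ee_pos: [0.4944, -0.1357, 0.1276]
ee_rot: [-2.295, -2.144, -0.0]
contact_force: [-0.2, 1.0, -1.1]
opening: 0.198
```

```bash
python3 snap.py wrist w4; python3 snap.py side s4; python3 snap.py top t4
```

```text
5.93 [ 0.4944 -0.1357  0.1276] [-2.2952e+00 -2.1442e+00 -1.0000e-04] [-0.17  0.96 -1.14] 0.198 cam [ 0.499 -0.057  0.271]
5.98 [ 0.4945 -0.1352  0.1277] [-2.2940e+00 -2.1456e+00 -1.0000e-04] [-0.56 -0.15 -1.54] 0.198 cam [ 0.644 -0.77   0.597]
6.03 [ 0.4946 -0.135   0.1278] [-2.2934e+00 -2.1464e+00 -1.0000e-04] [ 0.54 -0.24 -0.89] 0.197 cam [0.452 0.021 0.926]
```

View pics/w4.png

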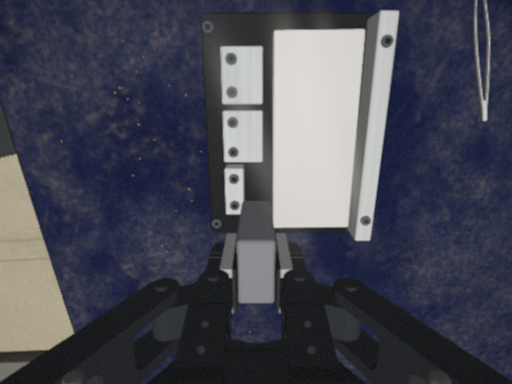

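View pics/s4.png

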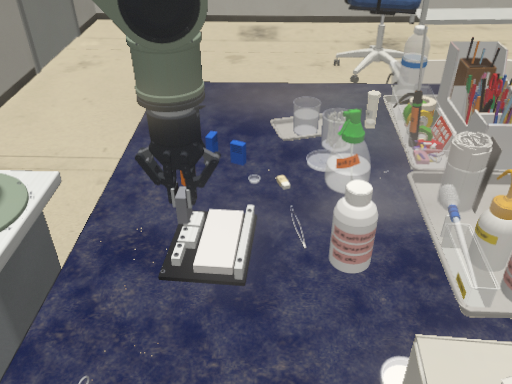

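The spacer is held upright over the recessed stop; in the wrist view its top is at (256,272) and the stop at (235,190). I'll re-measure the gap and the spacer from this frame.

```bash
python3 - <<'E'
from h import *
import m
z=load('w4');m.z=z;m.p=z['p']
R={}
for k in m.comps(195,410,5,245,lambda c:c.min(2)>160,20):
    print('jig',k.mean(0).round(0),m.rect(k,.028),m.rect(k,.036)[0])
g=z['p'].astype(int)
print(g[200:305:6,256].tolist()); print(g[275,230:285,0].tolist()); print(g[215,230:285,0].tolist())
print('row edges->', onplane(z,[(237,301),(275,301),(238,241),(274,241)],.153).round(4).tolist())
print('foot front edge', onplane(z,[(242,202),(271,202)],.0992).round(4).tolist())
E
python3 - <<'E'
import cv2
t=cv2.imread('pics/w4.png')
cv2.imwrite('pics/w4c.png',cv2.resize(t[150:310,200:380],None,fx=3.5,fy=3.5,interpolation=cv2.INTER_CUBIC))
E
```

```text
jig [234. 190.] (array([ 474.7, -134.3]), array([41.5, 15.6]), 85.41) [ 475.6 -131.8]
jig [243. 136.] (array([486., -88.]), array([41.3, 31.7]), 86.13) [486.5 -87. ]
jig [242.  74.] (array([489. , -41.4]), array([41.3, 31.4]), 86.31) [489.4 -41.9]
jig [315. 125.] (array([544.4, -92.8]), array([159.4,  67.8]), 86.89) [543.  -91.6]
jig [376. 124.] (array([593.6, -96.6]), array([184.9,  13.8]), 86.11) [590.5 -95.3]
[[56, 55, 57], [77, 76, 78], [75, 75, 78], [71, 72, 75], [75, 75, 78], [76, 76, 79], [74, 77, 77], [126, 128, 131], [141, 142, 147], [139, 141, 144], [139, 140, 144], [139, 141, 144], [140, 141, 144], [139, 140, 143], [139, 139, 144], [137, 140, 143], [137, 140, 144], [120, 120, 126]]
[174, 155, 105, 64, 53, 44, 29, 62, 106, 128, 136, 137, 139, 140, 139, 140, 139, 139, 138, 138, 137, 139, 139, 140, 140, 139, 140, 138, 139, 140, 138, 138, 138, 138, 137, 139, 139, 140, 140, 138, 137, 135, 131, 120, 86, 43, 35, 48, 55, 74, 129, 168, 174, 141, 82]
[59, 60, 60, 63, 62, 60, 61, 59, 61, 63, 67, 70, 72, 73, 73, 71, 72, 74, 73, 74, 72, 73, 74, 74, 76, 74, 75, 73, 74, 75, 74, 74, 74, 74, 77, 80, 77, 76, 80, 78, 78, 81, 123, 183, 209, 214, 214, 214, 214, 214, 213, 213, 214, 214, 213]
row edges-> [[0.4839, -0.1493, 0.153], [0.502, -0.1505, 0.153], [0.4872, -0.1176, 0.153], [0.5031, -0.1187, 0.153]]
foot front edge [[0.4864, -0.1188, 0.0992], [0.5042, -0.12, 0.0992]]
```

View pics/w4c.png

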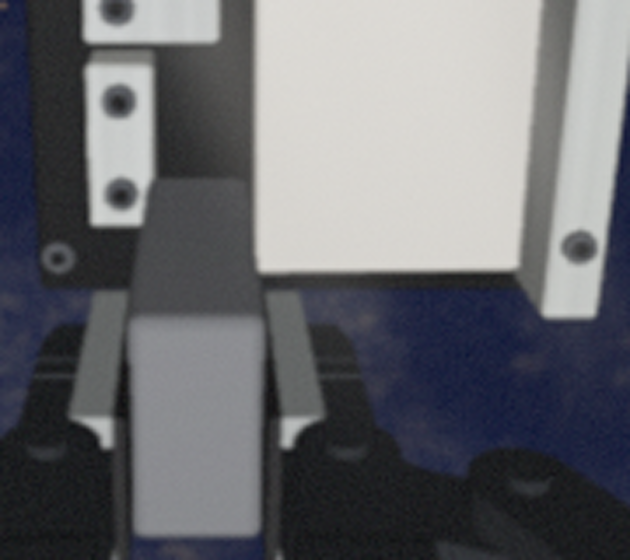

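Call:
step_arm(steps=[{"x":0.0007,"y":0,"z":-0.013,"ax":0,"ay":0,"az":0,"grip":-1},{"x":0,"y":0,"z":-0.013,"ax":0,"ay":0,"az":0,"grip":-1},{"x":0,"y":0,"z":-0.013,"ax":0,"ay":0,"az":0,"grip":-1},{"x":0,"y":0,"z":-0.013,"ax":0,"ay":0,"az":0,"grip":-1},{"x":0,"y":0,"z":-0.01,"ax":0,"ay":0,"az":0,"grip":-1},{"x":0,"y":0,"z":0,"ax":0,"ay":0,"az":0,"grip":-1},{"x":0,"y":0,"z":0,"ax":0,"ay":0,"az":0,"grip":-1},{"x":0,"y":0,"z":0,"ax":0,"ay":0,"az":0,"grip":-1}])

```text
clock: 6.75
ee_pos: [0.4956, -0.136, 0.0665]
ee_rot: [2.294, 2.145, 0.001]
contact_force: [0.9, -0.4, -1.3]
opening: 0.203
```

```bash
python3 snap.py wrist w5; python3 -c "
import cv2
t=cv2.imread('pics/w5.png')
cv2.imwrite('pics/w5c.png',cv2.resize(t[100:310,180:380],None,fx=2.8,fy=2.8,interpolation=cv2.INTER_CUBIC))"
```

```text
6.75 [ 0.4956 -0.136   0.0665] [2.2944e+00 2.1454e+00 5.0000e-04] [ 0.86 -0.4  -1.33] 0.203 cam [ 0.5   -0.057  0.209]
```

View pics/w5c.png

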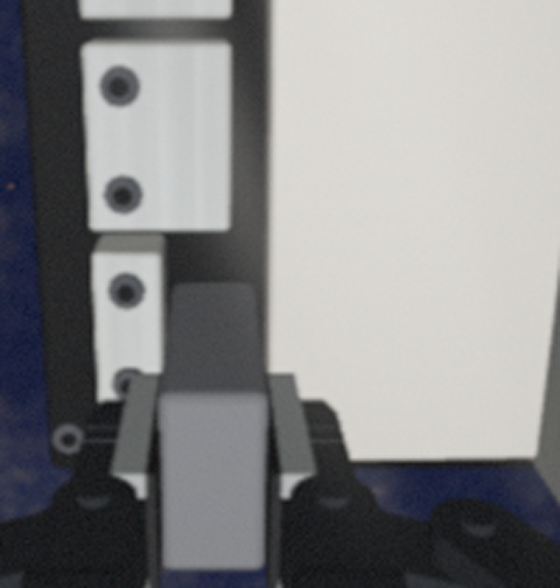

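The spacer's foot (crop x 172–255) sits centred over the gap (163–268). Lowering it now.

Call:
step_arm(steps=[{"x":0,"y":0,"z":-0.007,"ax":0,"ay":0,"az":0,"grip":-1},{"x":0,"y":0,"z":-0.007,"ax":0,"ay":0,"az":0,"grip":-1},{"x":0,"y":0,"z":-0.006,"ax":0,"ay":0,"az":0,"grip":-1},{"x":0,"y":0,"z":-0.004,"ax":0,"ay":0,"az":0,"grip":-1},{"x":0,"y":0,"z":0,"ax":0,"ay":0,"az":0,"grip":-1},{"x":0,"y":0,"z":0,"ax":0,"ay":0,"az":0,"grip":-1}])

```text
clock: 7.3
ee_pos: [0.4951, -0.1361, 0.0416]
ee_rot: [-2.294, -2.145, 0.0]
contact_force: [0.8, -0.4, -0.8]
opening: 0.192
```

Call:
step_arm(steps=[{"x":0,"y":0,"z":-0.001,"ax":0,"ay":0,"az":0,"grip":-1},{"x":0,"y":0,"z":-0.001,"ax":0,"ay":0,"az":0,"grip":-1},{"x":0,"y":0,"z":0,"ax":0,"ay":0,"az":0,"grip":-1}])

```text
clock: 7.55
ee_pos: [0.4953, -0.1363, 0.0399]
ee_rot: [2.295, 2.145, 0.0]
contact_force: [0.5, 0.3, -0.2]
opening: 0.193
```

Call:
step_arm(steps=[{"x":0,"y":0,"z":-0.001,"ax":0,"ay":0,"az":0,"grip":-1},{"x":0,"y":0,"z":0,"ax":0,"ay":0,"az":0,"grip":-1},{"x":0,"y":0,"z":0,"ax":0,"ay":0,"az":0,"grip":-1},{"x":0,"y":0,"z":0,"ax":0,"ay":0,"az":0,"grip":-1}])

```text
clock: 7.88
ee_pos: [0.4953, -0.1362, 0.0389]
ee_rot: [2.295, 2.145, 0.0]
contact_force: [-0.5, -0.4, -0.5]
opening: 0.198
```

```bash
python3 snap.py side s6; python3 -c "
import cv2
t=cv2.imread('pics/s6.png')
cv2.imwrite('pics/s6c.png',cv2.resize(t[160:290,140:280],None,fx=4,fy=4,interpolation=cv2.INTER_CUBIC))"
```

```text
7.88 [ 0.4953 -0.1362  0.0389] [2.2951 2.1452 0.    ] [-0.53 -0.4  -0.5 ] 0.198 cam [ 0.644 -0.77   0.597]
```

View pics/s6c.png

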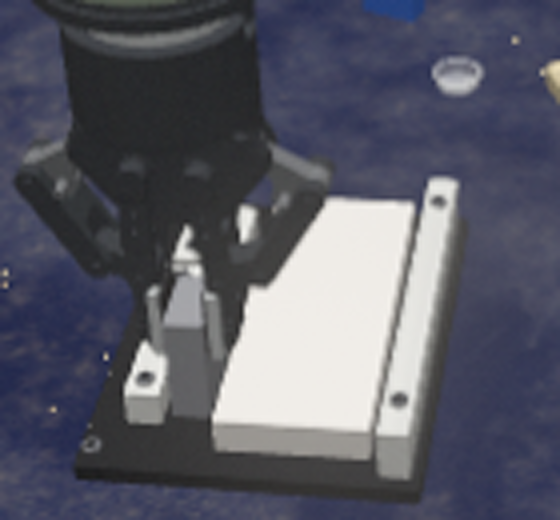

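The spacer stands in the gap. Next I push along jig +x in small steps, watching the force.

Call:
step_arm(steps=[{"x":0.001,"y":-7e-05,"z":-0.0005,"ax":0,"ay":0,"az":0,"grip":-1},{"x":0.001,"y":-7e-05,"z":0,"ax":0,"ay":0,"az":0,"grip":-1},{"x":0.001,"y":-7e-05,"z":0,"ax":0,"ay":0,"az":0,"grip":-1},{"x":0.001,"y":-7e-05,"z":0,"ax":0,"ay":0,"az":0,"grip":-1},{"x":0.001,"y":-7e-05,"z":0,"ax":0,"ay":0,"az":0,"grip":-1},{"x":0,"y":0,"z":0,"ax":0,"ay":0,"az":0,"grip":-1},{"x":0,"y":0,"z":0,"ax":0,"ay":0,"az":0,"grip":-1}])

```text
clock: 8.52
ee_pos: [0.5002, -0.1366, 0.0385]
ee_rot: [-2.295, -2.145, 0.001]
contact_force: [-4.1, -0.1, 5.0]
opening: 0.2
```

Call:
step_arm(steps=[{"x":0.001,"y":-7e-05,"z":0,"ax":0,"ay":0,"az":0,"grip":-1},{"x":0.001,"y":-7e-05,"z":0,"ax":0,"ay":0,"az":0,"grip":-1},{"x":0,"y":0,"z":0,"ax":0,"ay":0,"az":0,"grip":-1},{"x":0,"y":0,"z":0,"ax":0,"ay":0,"az":0,"grip":-1}])

```text
clock: 8.85
ee_pos: [0.5022, -0.1368, 0.0385]
ee_rot: [-2.295, -2.145, 0.001]
contact_force: [-3.3, -0.2, 5.5]
opening: 0.202
```

Call:
step_arm(steps=[{"x":0.0005,"y":-3e-05,"z":0,"ax":0,"ay":0,"az":0,"grip":-1},{"x":0,"y":0,"z":0,"ax":0,"ay":0,"az":0,"grip":-1},{"x":0,"y":0,"z":0,"ax":0,"ay":0,"az":0,"grip":-1}])

```text
clock: 9.1
ee_pos: [0.5025, -0.1368, 0.0385]
ee_rot: [-2.295, -2.145, 0.001]
contact_force: [-4.2, 0.1, 7.2]
opening: 0.2
```

Call:
step_arm(steps=[{"x":0,"y":0,"z":0.0004,"ax":0,"ay":0,"az":0,"grip":-1},{"x":0.0005,"y":-3e-05,"z":0,"ax":0,"ay":0,"az":0,"grip":-1},{"x":0,"y":0,"z":0,"ax":0,"ay":0,"az":0,"grip":-1},{"x":0,"y":0,"z":0,"ax":0,"ay":0,"az":0,"grip":-1}])

```text
clock: 9.43
ee_pos: [0.5033, -0.1367, 0.0387]
ee_rot: [-2.295, -2.145, 0.0]
contact_force: [-0.7, 0.3, -0.7]
opening: 0.198
```

Call:
step_arm(steps=[{"x":0.0005,"y":-3e-05,"z":0,"ax":0,"ay":0,"az":0,"grip":-1},{"x":0,"y":0,"z":0,"ax":0,"ay":0,"az":0,"grip":-1},{"x":0,"y":0,"z":0,"ax":0,"ay":0,"az":0,"grip":-1}])

```text
clock: 9.68
ee_pos: [0.5038, -0.1368, 0.0387]
ee_rot: [-2.295, -2.145, -0.0]
contact_force: [-2.0, 0.3, -0.7]
opening: 0.198
```

Call:
step_arm(steps=[{"x":0.0003,"y":-2e-05,"z":0,"ax":0,"ay":0,"az":0,"grip":-1},{"x":0,"y":0,"z":0,"ax":0,"ay":0,"az":0,"grip":-1},{"x":0,"y":0,"z":0,"ax":0,"ay":0,"az":0,"grip":-1}])

```text
clock: 9.93
ee_pos: [0.5041, -0.1368, 0.0388]
ee_rot: [-2.295, -2.145, -0.0]
contact_force: [-1.7, 0.8, -1.4]
opening: 0.203
```

Call:
step_arm(steps=[{"x":0.0005,"y":-3e-05,"z":0,"ax":0,"ay":0,"az":0,"grip":-1},{"x":0,"y":0,"z":0,"ax":0,"ay":0,"az":0,"grip":-1},{"x":0,"y":0,"z":0,"ax":0,"ay":0,"az":0,"grip":-1}])

```text
clock: 10.18
ee_pos: [0.5045, -0.1368, 0.0387]
ee_rot: [-2.295, -2.145, 0.0]
contact_force: [-2.9, 1.0, 0.1]
opening: 0.199
```

Call:
step_arm(steps=[{"x":0.0003,"y":-2e-05,"z":0,"ax":0,"ay":0,"az":0,"grip":-1},{"x":0,"y":0,"z":0,"ax":0,"ay":0,"az":0,"grip":-1},{"x":0,"y":0,"z":0,"ax":0,"ay":0,"az":0,"grip":-1}])

```text
clock: 10.43
ee_pos: [0.5045, -0.1369, 0.0387]
ee_rot: [-2.295, -2.145, 0.001]
contact_force: [-5.7, 1.3, 0.4]
opening: 0.195
```

```bash
python3 snap.py wrist w7; python3 snap.py top t7;python3 - <<'E'
from h import *
import m
for n,b in (('w7',(195,420,0,245)),('t7',(255,365,195,285))):
  z=load(n);m.z=z;m.p=z['p']
  for k in m.comps(*b,lambda c:c.min(2)>165,20):
    print(n,k.mean(0).round(0),m.rect(k,.028),m.rect(k,.036)[0])
t=cv2.imread('pics/w7.png'); cv2.imwrite('pics/w7b.png',t)
E
```

```text
10.43 [ 0.5045 -0.1369  0.0387] [-2.2948e+00 -2.1448e+00  1.0000e-03] [-5.71  1.29  0.45] 0.195 cam [ 0.51  -0.058  0.182]
10.48 [ 0.5045 -0.1369  0.0387] [-2.2948e+00 -2.1448e+00  1.0000e-03] [-4.41  1.37  0.09] 0.2 cam [0.452 0.021 0.926]
w7 [206. 225.] (array([ 476.1, -126.2]), array([24.7, 14.2]), 85.36) [ 477.9 -122.6]
w7 [218. 158.] (array([487.6, -88.2]), array([41.2, 28.3]), 86.13) [488.7 -86.6]
w7 [413. 176.] (array([ 594.4, -105.4]), array([82.2, 13.8]), 86.42) [ 589.9 -102.9]
w7 [219.  61.] (array([492.3, -41.5]), array([41. , 25.3]), 86.04) [493.2 -42.4]
w7 [340. 116.] (array([550.5, -81.1]), array([124.6,  67.3]), 86.11) [548.4 -79.9]
t7 [363. 266.] (array([ 472. , -209.1]), array([23.5,  9.2]), -0.97) [ 471.8 -207.1]
t7 [323. 264.] (array([ 475. , -124.9]), array([22.5, 17. ]), 83.93) [ 474.8 -123.6]
t7 [307. 259.] (array([485.4, -89.2]), array([44.2, 33.7]), 87.05) [485.1 -88.3]
t7 [285. 257.] (array([488.5, -42.5]), array([43.6, 33.7]), 86.67) [488.2 -41.9]
t7 [296. 225.] (array([558.3, -64.9]), array([120.9,  85.6]), 86.32) [557.3 -64.1]
```

View pics/w7.png

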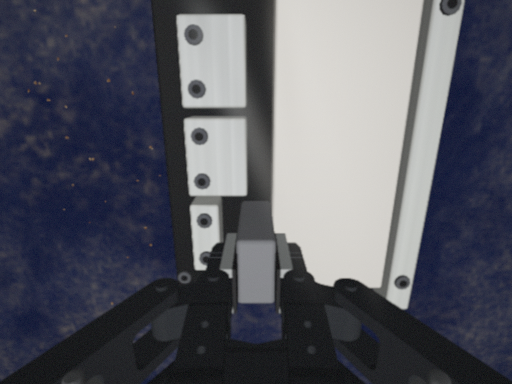

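The wrist view shows the tile against the fence: it reads 86.11° against 86.13° for the jig, and the push has stalled at about 5 N. Now I raise the force to about 12.5 N.

Call:
step_arm(steps=[{"x":0.0004,"y":-3e-05,"z":0,"ax":0,"ay":0,"az":0,"grip":-1},{"x":0,"y":0,"z":0,"ax":0,"ay":0,"az":0,"grip":-1},{"x":0,"y":0,"z":0,"ax":0,"ay":0,"az":0,"grip":-1},{"x":0,"y":0,"z":0,"ax":0,"ay":0,"az":0,"grip":-1}])

```text
clock: 10.87
ee_pos: [0.5045, -0.1369, 0.0386]
ee_rot: [-2.294, -2.145, 0.002]
contact_force: [-6.7, 1.8, 0.7]
opening: 0.198
```

Call:
step_arm(steps=[{"x":0.0002,"y":0,"z":0,"ax":0,"ay":0,"az":0,"grip":-1},{"x":0,"y":0,"z":0,"ax":0,"ay":0,"az":0,"grip":-1},{"x":0,"y":0,"z":0,"ax":0,"ay":0,"az":0,"grip":-1},{"x":0,"y":0,"z":0,"ax":0,"ay":0,"az":0,"grip":-1}])

```text
clock: 11.2
ee_pos: [0.5045, -0.1369, 0.0386]
ee_rot: [-2.294, -2.144, 0.002]
contact_force: [-7.9, 1.8, 1.1]
opening: 0.199
```

Call:
step_arm(steps=[{"x":0.0004,"y":-3e-05,"z":0,"ax":0,"ay":0,"az":0,"grip":-1},{"x":0.0003,"y":-2e-05,"z":0,"ax":0,"ay":0,"az":0,"grip":-1},{"x":0,"y":0,"z":0,"ax":0,"ay":0,"az":0,"grip":-1},{"x":0,"y":0,"z":0,"ax":0,"ay":0,"az":0,"grip":-1},{"x":0,"y":0,"z":0,"ax":0,"ay":0,"az":0,"grip":-1}])

```text
clock: 11.62
ee_pos: [0.5046, -0.137, 0.0385]
ee_rot: [-2.294, -2.144, 0.004]
contact_force: [-11.1, 1.4, 4.3]
opening: 0.199
```

Call:
step_arm(steps=[{"x":0,"y":0,"z":0,"ax":0,"ay":0,"az":0,"grip":-1},{"x":0,"y":0,"z":0,"ax":0,"ay":0,"az":0,"grip":-1},{"x":0,"y":0,"z":0,"ax":0,"ay":0,"az":0,"grip":-1}])

```text
clock: 11.87
ee_pos: [0.5046, -0.1369, 0.0385]
ee_rot: [-2.294, -2.144, 0.004]
contact_force: [-11.9, 1.4, 4.7]
opening: 0.201
```

Call:
step_arm(steps=[{"x":0.0002,"y":0,"z":0,"ax":0,"ay":0,"az":0,"grip":-1},{"x":0,"y":0,"z":0,"ax":0,"ay":0,"az":0,"grip":-1},{"x":0,"y":0,"z":0,"ax":0,"ay":0,"az":0,"grip":-1},{"x":0,"y":0,"z":0,"ax":0,"ay":0,"az":0,"grip":-1}])

```text
clock: 12.2
ee_pos: [0.5046, -0.137, 0.0385]
ee_rot: [-2.294, -2.144, 0.004]
contact_force: [-12.7, 1.7, 6.0]
opening: 0.2
```

```bash
python3 snap.py wrist w8;python3 snap.py side s8;python3 snap.py top t8;python3 snap.py top t9;python3 snap.py top t10
python3 - <<'E'
from h import *
import m
z=load('w8');m.z=z;m.p=z['p']
for k in m.comps(195,420,0,245,lambda c:c.min(2)>165,20):
    print(k.mean(0).round(0),m.rect(k,.028))
t=cv2.imread('pics/s8.png')
cv2.imwrite('pics/s8c.png',cv2.resize(t[160:290,140:280],None,fx=4,fy=4,interpolation=cv2.INTER_CUBIC))
E
```

```text
12.2 [ 0.5046 -0.137   0.0385] [-2.2937 -2.1435  0.0042] [-12.74   1.65   5.99] 0.2 cam [ 0.51  -0.058  0.181]
12.25 [ 0.5046 -0.137   0.0385] [-2.2937 -2.1436  0.0042] [-12.79   2.1    6.33] 0.202 cam [ 0.644 -0.77   0.597]
12.3 [ 0.5046 -0.1369  0.0385] [-2.2937 -2.1436  0.0042] [-12.64   2.03   5.58] 0.196 cam [0.452 0.021 0.926]
12.35 [ 0.5046 -0.137   0.0385] [-2.2937 -2.1434  0.0043] [-11.92   3.03   6.16] 0.199 cam [0.452 0.021 0.926]
12.4 [ 0.5046 -0.1369  0.0385] [-2.2937 -2.1436  0.0042] [-13.09   1.92   5.49] 0.194 cam [0.452 0.021 0.926]
[206. 225.] (array([ 476.3, -126.2]), array([24.7, 14. ]), 85.08)
[218. 158.] (array([487.7, -88.1]), array([41.2, 28.2]), 86.18)
[413. 177.] (array([ 587.9, -106.5]), array([81.9, 13.6]), -84.26)
[219.  61.] (array([492.4, -41.5]), array([41.1, 25.2]), 85.99)
[340. 116.] (array([550.5, -81.1]), array([124.3,  67.3]), 86.09)
```

View pics/s8c.png

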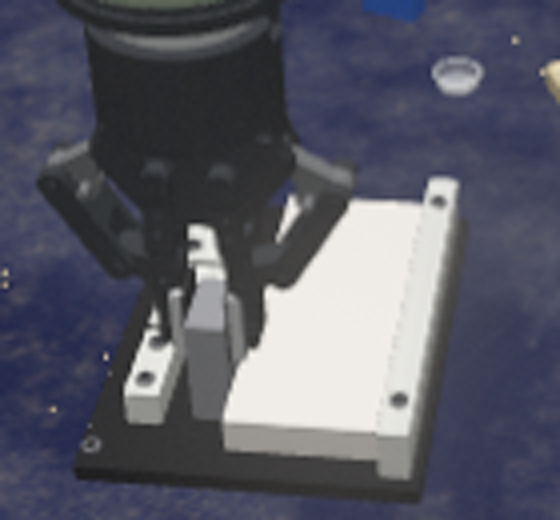

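View pics/t8.png

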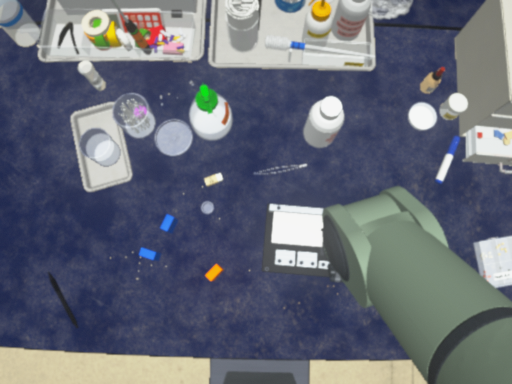

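The side crop shows no dark gap between tile and fence (x≈378–430), and the spacer upright on the bed at (207,360). In the top view the bystanders have not moved. The push reads about 12.7 N, so I hand in.

Run:
```python
from workcell import r
print(r.sign_off()); o=r.get_obs(); print(o['clock'],o['contact_force'],o['ee_pos'],o['opening'])
```

```text
the job is handed in; nothing more can be done
None
the job is handed in; nothing more can be done
```

I picked up the grey spacer, lowered it onto the bed at the recessed stop (the jig's -y end) and pushed the tile against the fence. The job was handed in after about 12.4 s, still gripping and pressing; no verdict was reported.

Last checks before hand-in:
- **Push:** wrist force along the push was steady at 12 to 13 N. The spacer's foot also pressed about 6 N on the bed, so friction there may take a newton or so of that before it reaches the tile.
- **Tile:** its long edge read 86.09° against 86.13° for the jig. The side view showed no gap at the fence, and the arm stopped moving forward as the force rose.
- **Spacer:** upright between the fingers, with its foot on the bed. The fingers held at 0.20 opening, about the spacer's width.
- **Bystanders:** none had visibly moved in the top view.

Failed or disagreeing:
- My first move call was refused because its rows left out some keys; nothing moved.
- The last wrist fit of the fence read -84.26° (95.74°). I put this down to the fence being partly cut off and merging with the tile in the picture, so I used the earlier fence angle and the stops instead.
- Early on, the top and wrist views differed by 1 to 2 mm in position. I placed the spacer by the wrist view.

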